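# Locate and clamp a cutting board in the resurfacing jig

### The job

The scored cutting board lies loosely in the resurfacing jig. With the cam lever still open, push it gently home, its long edge flush on both dowels and its end bearing on the end stop's button; then swing the lever anticlockwise until the cam has just taken a firm grip, without over-tightening, and let go. The board must stay home on all three, and the other things on the table stay where they are.

Things in the scene. Friction and masses are not known exactly. Their poses are not given: they have to be found in the camera images.
- jig: Board jig: dark steel base plate 290 (x) x 360 (y) x 10 mm, top face 10 mm above its origin; fixed. Origin: centre of its underside; x points from the cam to the dowels, y to the end stop, z up. Below, jig (x, y, z) means mm in this frame. Friction of the board on it is low (about 0.25).
- board: White polyethylene cutting board with knife scores, 150 (x) x 240 (y) x 20 mm, about 0.7 kg, loose, flat on the plate. Origin: centre of its underside; axes along the jig's, but up to 4 degrees off at the start. On the dowels its origin is at jig x = 17. It starts 8 to 15 mm short of them and 20 to 60 mm short of the stop. Slid by 1 to 3 N; its edge dents if pressed on a locator with over 25 N.
- dowel_right: Steel dowel on the far side of the jig, diameter 16, 14 mm tall, at jig (100, -60); origin at its foot on the axis. It locates the board's far long edge.
- dowel_left: The second such dowel, at jig (100, 60).
- stop: End stop: steel block 48 x 26 x 18 mm, fixed, origin at the centre of its underside, at jig (17, 155, 10). From it an adjusting screw with a 12 mm round button sticks out towards -y, 9 mm above the plate. The screw is set differently each time and stays so: the button's face, which meets the middle of the board's end, is anywhere from jig y = 112 to 128.
- button (a point): Centre of the face of the end stop's button, at jig x = 17, 19 mm over the table, y from 112 to 128; axes as the jig's. The point end of the board meets it.
- edge_right (a point): Point on the board's far (+x) long edge, at board (75, -60, 10) mm: at jig x = 92 when the edge is on the dowels.
- edge_left (a point): Point on the same edge at board (75, 60, 10) mm: at jig x = 92 when the edge is on the dowels.
- end (a point): Middle of the board's left (+y) end, at board (0, 120, 10) mm; this point meets the end stop's button.
- cam (a joint): Cam lever angle, rad, anticlockwise from above, 0 to 2.18; open at 0 to 0.3 at the start, stays where left. Lever direction = jig x axis + 2.88 rad + angle. The cam meets the near edge of a board on the dowels somewhere from 1.4 to 1.8, as its foot is set differently each time. From there 0.04 rad more grips firmly, 0.08 rad is too tight: feel for it.
- grip (a point): Middle of the lever's upright round grip: black, diameter 15 to 16, 32 mm tall, from 31 to 63 mm over the table, 80 mm from the pivot. Can be pinched or pushed. Turning free takes about 1 N here; when it takes about 6 N more, the cam grips firmly (some 20 N on the board, half of it left after letting go); 11 N more is too tight.
- pivot (a point): Cam pivot, 40 mm over the table, jig y = 0, x from -98 to -94 (its foot is set in slots and stays). The black cam disc (radius 24, centre 18 mm off the pivot, 14 to 30 mm over the table) lies under the lever bar (14 mm wide, 31 to 38 mm over the table). Open, the disc lies within jig x -135 to -76, y -43 to 11; the board's near edge is free to either side.
- scraper: Bystander: hand scraper, 110 mm blade, black handle, left of the jig. Origin under its middle, on the table.
- brush: Bystander: blue scrubbing brush 160 x 50 x 40 mm, right of the jig. Origin: centre of its underside.
- puck: Bystander: black rubber sink plug, diameter 60, 22 mm tall, in front of the jig. Origin: centre of its underside.

How it is judged:
By the outcome, as a careful person would: the job done as asked, in the order asked, and still so for the second after the job is handed in, with the robot touching nothing.
It also fails if it takes over 72 s, if anything falls off the work surface, if the arm or the gripper's body presses on something with over 40 N, if the wrist force passes 120 N, or if a joint passes its speed limit or range.

### The arm

A 6-joint arm with a two-finger parallel gripper is mounted at the origin on the work surface. World frame = base frame: x ahead of the robot, y to its left, z up, the work surface at z = 0. Lengths are in m, angles in rad, forces in N, time in s.
With the tool pointing down it reaches from about 0.375 to 0.975 m from the base axis. Payload 3.8 kg.
Tool frame: the origin (TCP) lies at the very end of the fingers, on their centre line; the grasp point (between the pads) lies 19 mm behind it; z points along the fingers, y is the direction in which the jaws open and shut (so a half turn about z gives the same grasp; the last joint's range is limited). The gripper opens to 85 mm and grips with 20 to 120 N. Pads are 22 mm wide; open, the fingers measure 114 mm over their backs; the gripper's body (76 mm by 85 mm) begins 54 mm behind the grasp point. The pads swing forward as they close: fully open they stand 13 mm farther back than shut.
Start: joints at [1.177, 0.264, 1.604, -0, 1.274, -0.037], TCP at [0.236, 0.632, 0.231] pointing down, gripper open.
Joint ranges: [-2.63, 2.63], [-0.94, 2.18], [0.31, 2.57], [-1.31, 4.45], [0, 2.66], [-2.55, 2.55]. Speed limits (rad/s): [2.57, 2.57, 3.14, 3.14, 3.14, 3.14].

### API

Orientations are given as a rotation vector (axis times angle).
In Python, from workcell import read_state, read_camera, camera_info, finish_job gives the robot as it stands. The module is installed in compiled form; this text tells all that it offers.
- The arm moves only by the tool play_rows, never from a script. Its argument "motion" is a list of rows, each a list of 5 numbers: the shift along the tool's x, y, z in units of 1000 mm (1.0 is 1000 mm), then the turn about the tool's z in units of 2 pi rad (1.0 is 2 pi rad), then the finger opening in mm, from 0 to 85.4. A call has 1 to 5 rows; each row shifts and turns the commanded pose from where the row before left it, along the tool's axes as they then stand; what a row does not reach is not made up. A row lasts 1/8 s, in which the tool goes at most 62.5 mm and 10.7 degrees, less where a joint would pass 70% of its speed; a pose out of reach is approached as far as the arm can. A call with a number of a shift or a turn outside -1 to 1 is refused whole. A call with a gripper value outside its range is refused whole. The fingers move at their own pace and stop on an object; "squeeze" is the grip in N (left out, the last holds). Time passes only in rows, so rows that do not move let the fingers close. It gives the time, the measured TCP pose, the force and the opening at its end, in the units of the state.
- read_state(): the state, without advancing time (a new reading comes with each control period).
- read_camera(name): name is "side" or "top"; returns the picture (420x560x3 uint8, red, green, blue); there is no depth.
- camera_info(name): a dict with "intrinsics" (3x3 intrinsics, pixels), "dist_coeffs" ([k1, k2, p1, p2, k3] as OpenCV has them; the pictures are not rectified), "pose" (4x4, takes a point from camera to world coordinates). Camera axes: x right, y down, z forward; pixel columns grow to the right and rows downward; lengths in m; the calibration is good to about 2 mm. A picture is of the moment at which its call begins. camera_info takes no time and is no camera call.
- finish_job(): hands the job in, once; it reports no verdict.
The state is a dict: "time": time; "q": joint angles; "joint_vel": joint speeds; "joint_torque": joint torques, N m; "tool_pos": TCP position; "tcp_rot": TCP orientation; "wrist_force": force on the tool from outside, world axes, zero at the start; "torque": the same for the moment, N m; "width": opening from 0.0 (shut) to 1.0 (fully open).
Only numpy, scipy, OpenCV 4.12 (cv2) and the standard library are available. Lean on these libraries where they do the work, as an engineer would, in place of code of your own. Each camera call takes 0.05 s, during which the arm holds its last target. There are 200 camera calls.

## Working session

There is one attempt and no reset: what is moved stays moved. The work goes in short steps, Python scripts to look and compute and a tool call to move; the robot and the scene stay as the last step left them, time stands still between calls to the robot, and variables do not carry over. Pictures are saved under pics/ and viewed, about 8 in all and at most 12, crops included, and the job is handed in when it is done.

Besides the shell and the picture viewer there is one more tool, called after "Request:" as name(argument=value, ...) on one line, values as JSON. play_rows: Moves the arm, as the interface text tells. Shifts and turns lie within -1 to 1; 1 stands for 1000 mm of shift or 2 pi rad of turn. Its arguments: {"type":"object","properties":{"motion":{"type":"array","items":{"type":"array","items":{"type":"number"}}},"squeeze":{"type":"number"}},"required":["motion"]}

```bash
mkdir -p pics
cat > h.py <<'E'
import numpy as np, cv2
from workcell import *
def cam(n):
    i=camera_info(n); return np.array(i["intrinsics"]),np.array(i["dist_coeffs"]),np.array(i["pose"])
def ray(n,uv):
    K,d,T=cam(n); p=cv2.undistortPoints(np.array(uv,float).reshape(-1,1,2),K,d).reshape(-1,2)
    r=np.c_[p,np.ones(len(p))]@T[:3,:3].T; return T[:3,3],r
def onz(n,uv,z):
    o,r=ray(n,uv); return o+r*((z-o[2])/r[:,2])[:,None]
def proj(n,P):
    K,d,T=cam(n); R=T[:3,:3].T; return cv2.projectPoints(np.array(P,float).reshape(-1,1,3),cv2.Rodrigues(R)[0],-R@T[:3,3],K,d)[0].reshape(-1,2)
E
python3 - <<'E'
from h import *
for n in("top","side"):
    cv2.imwrite(f"pics/{n}0.png",read_camera(n)[:,:,::-1]); print(n,cam(n)[2].round(3).tolist(),cam(n)[0].round(0).tolist())
s=read_state();print(s)
E
```

```text
top [[0.017, -0.989, 0.15, 0.451], [-1.0, -0.019, -0.007, 0.015], [0.01, -0.15, -0.989, 0.987], [0.0, 0.0, 0.0, 1.0]] [[411.0, 0.0, 280.0], [0.0, 411.0, 204.0], [0.0, 0.0, 1.0]]
side [[0.943, -0.193, 0.271, 0.401], [-0.332, -0.504, 0.797, -0.599], [-0.017, -0.842, -0.54, 0.49], [0.0, 0.0, 0.0, 1.0]] [[390.0, 0.0, 281.0], [0.0, 390.0, 207.0], [0.0, 0.0, 1.0]]
{'time': 0.1, 'q': array([ 1.17708475e+00,  2.64703691e-01,  1.60527373e+00,  6.69485878e-06,
        1.27373135e+00, -3.69024552e-02]), 'joint_vel': array([ 0.0002726 , -0.00301305, -0.00283119,  0.00111902, -0.00065075,
        0.00037244]), 'joint_torque': array([-2.75037173e-04, -5.16712189e+01, -3.68589771e+01, -4.93677385e-05,
        6.20633698e-03, -2.69823153e-05]), 'tool_pos': array([0.23550485, 0.63184877, 0.23004951]), 'tcp_rot': array([-0.55742745, -3.09127624,  0.00324462]), 'wrist_force': array([ 0.01136007, -0.16976938, -0.03251402]), 'torque': array([-0.0050531 ,  0.0048461 ,  0.03700372]), 'width': 0.9965213048780209}
```

View pics/top0.png

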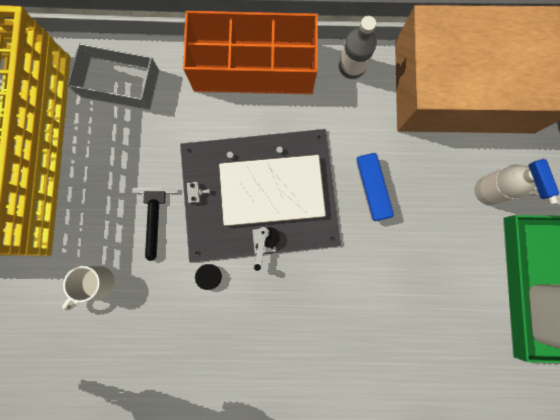

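View pics/side0.png

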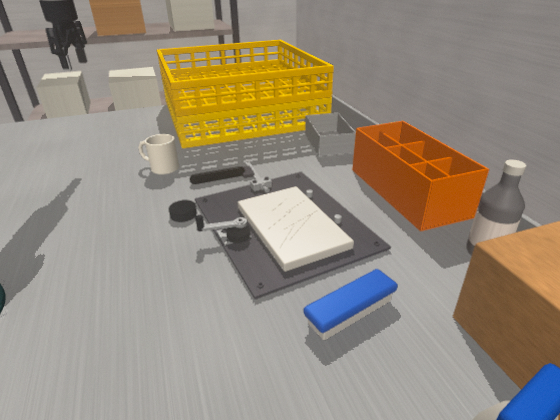

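The top view shows the plate at columns 181–340 and rows 130–262, with the board at (272,190). The dowels are at (230,155) and (280,150), the stop at (195,192), and the lever runs from its pivot near (264,232) to the grip near (258,266). The side view agrees.

Run:
```python
from h import *
im=cv2.imread("pics/top0.png"); hsv=cv2.cvtColor(im,cv2.COLOR_BGR2HSV)
c=cv2.resize(im[120:290,170:350],None,fx=4.4,fy=3.5*1.0,interpolation=cv2.INTER_CUBIC) if 0 else cv2.resize(im[122:282,140:345],None,fx=3.7,fy=3.7,interpolation=cv2.INTER_CUBIC)
cv2.imwrite("pics/top0c.png",c)
roi=np.zeros(im.shape[:2],np.uint8); roi[120:275,170:350]=1
w=((hsv[:,:,2]>200)&(hsv[:,:,1]<40)&(roi>0)).astype(np.uint8)
# board
cs=cv2.findContours(w,cv2.RETR_EXTERNAL,cv2.CHAIN_APPROX_NONE)[0]; b=max(cs,key=cv2.contourArea)
P=onz("top",b.reshape(-1,2),.03)[:,:2]*1000
print("board",cv2.minAreaRect(P.astype(np.float32)))
d=((hsv[:,:,2]<85)&(roi>0)).astype(np.uint8)|w
d=cv2.morphologyEx(d,cv2.MORPH_OPEN,np.ones((5,5)))
d=cv2.morphologyEx(d,cv2.MORPH_CLOSE,np.ones((15,15)))
cs=cv2.findContours(d,cv2.RETR_EXTERNAL,cv2.CHAIN_APPROX_NONE)[0]; b=max(cs,key=cv2.contourArea)
P=onz("top",b.reshape(-1,2),.01)[:,:2]*1000
print("plate",cv2.minAreaRect(P.astype(np.float32)), cv2.boundingRect(b))
print("dowels",onz("top",[[230,155],[280,150]],.024))
```

```text
board ((632.0873413085938, 29.55323028564453), (147.3311309814453, 237.29067993164062), 6.335587978363037)
plate ((606.7327880859375, 56.61810302734375), (322.96051025390625, 355.0126953125), 7.286084175109863) (182, 130, 158, 145)
dowels [[0.71507043 0.13055693 0.024     ]
 [0.72996907 0.01051381 0.024     ]]
```

View pics/top0c.png

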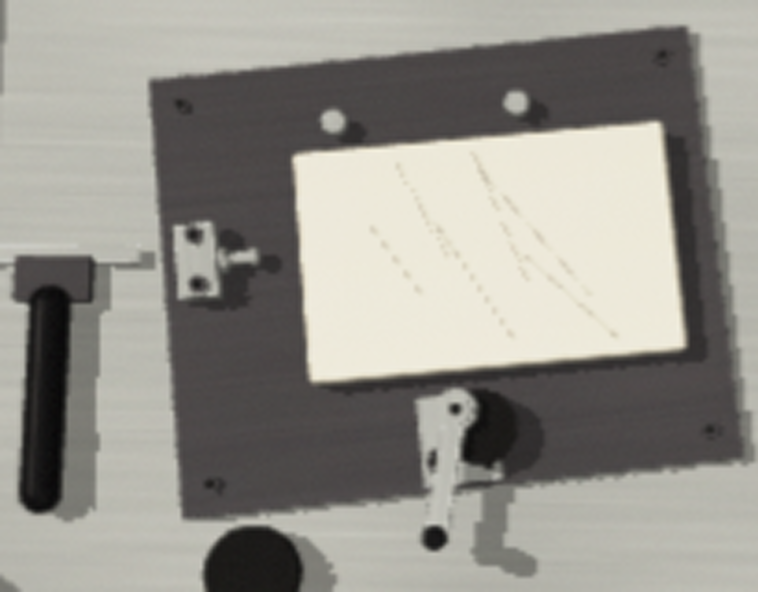

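The crop shows the plate corners, dowel tops at (333,121) and (516,102), button face at (259,257), pivot at (456,407) and grip top at (434,538). The puck is close to the plate's near-left corner, and the grip overhangs the near edge.

Run:
```python
from h import *
f=lambda p:(np.array(p,float)+.5)/3.7-.5+[140,122]
on=lambda p,z:onz("top",f(p),z)[:,:2]*1000
A=on([(150,80),(688,27),(747,458),(183,520)],.01); D=on([(333,121),(516,102)],.024)
J=np.array([(145,180),(145,-180),(-145,-180),(-145,180),(100,60),(100,-60)],float)
M=np.r_[A,D]; W=np.array([.5]*4+[2.]*2)[:,None]
mj=(W*J).sum(0)/W.sum();mm=(W*M).sum(0)/W.sum()
H=((J-mj)*W).T@(M-mm);a=np.arctan2(H[0,1]-H[1,0],H[0,0]+H[1,1])
R=np.array([[np.cos(a),-np.sin(a)],[np.sin(a),np.cos(a)]]);t=mm-R@mj
print("jig",t,np.degrees(a)); print("res",(M-J@R.T-t).round(1).tolist())
tj=lambda w:((w-t)@R).round(1).tolist()
np.savez("jig.npz",t=t,a=a)
B=on([(294,153),(660,122),(686,347),(311,382)],.03);print("board jig",tj(B),tj(B.mean(0)))
print("button",tj(on([(259,257)],.025)),"stop",tj(on([(196,260)],.028)),"pivot",tj(on([(456,407)],.042)),"grip",tj(on([(434,538)],.063)),on([(434,538)],.063))
print("puck world",on([(253,575)],.022),tj(on([(253,575)],.022)),"scr",tj(on([(40,500),(150,258)],.02)))
```

```text
jig [624.90941435  58.9965995 ] 7.31108983395545
res [[-0.0, -1.3], [-1.8, -0.1], [-0.1, -1.2], [0.3, -0.5], [0.2, 0.3], [0.2, 0.5]]
board jig [[80.1, 86.6], [75.2, -150.5], [-72.3, -148.8], [-68.6, 89.1]] [3.6, -30.9]
button [[15.7, 115.4]] stop [[17.4, 155.0]] pivot [[-95.3, -0.3]] grip [[-173.9, 20.5]] [[449.85583083  57.1949901 ]]
puck world [[425.25644657 170.93054188]] [[-183.8, 136.4]] scr [[-122.8, 264.9], [23.5, 185.6]]
```

Request:
play_rows(motion=[[0,0,0,-0.0257,0],[0,0,0,-0.0257,0],[0,0,0,-0.0257,0],[0,0,0,0,0]], squeeze=60)

```text
time: 0.6
tool_pos: [0.2356, 0.6321, 0.2306]
tcp_rot: [0.198, -3.135, 0.002]
wrist_force: [-0.1, -0.0, -0.1]
width: 0.144
```

```bash
cat > st.py <<'E'
from h import *; import sys
from scipy.spatial.transform import Rotation as Ro
s=read_state(); z=np.load("jig.npz"); a=float(z["a"]); R=np.array([[np.cos(a),-np.sin(a)],[np.sin(a),np.cos(a)]])
p=np.array(s["tool_pos"])*1000; T=Ro.from_rotvec(s["tcp_rot"]).as_matrix()
j=(p[:2]-z["t"])@R
print("t",round(s["time"],2),"jig",j.round(1),"z",p[2].round(1),"q",np.round(s["q"],2),"yaw of tool y vs jig",round(np.degrees(np.arctan2(T[1,1],T[0,1])-a),2),"tilt",T[2].round(3),"F jig",(np.array(s["wrist_force"][:2])@R).round(2),round(s["wrist_force"][2],2))
if len(sys.argv)>3:
    g=np.array([float(v) for v in sys.argv[1:4]]); w=np.r_[R@g[:2]+z["t"],g[2]]; print("shift tool mm",(T.T@(w-p)).round(1))
E
python3 st.py 10 -178 150
```

```text
t 0.6 jig [-313.2  618. ] z 230.6 q [ 1.18  0.26  1.6   0.    1.27 -0.52] yaw of tool y vs jig 89.9 tilt [ 0.001 -0.001 -1.   ] F jig [-0.13 -0.  ] -0.09
shift tool mm [-324.6 -795.4   81.2]
```

Request:
play_rows(motion=[[-0.0216,-0.053,0.003,0,0],[-0.0216,-0.053,0.003,0,0],[-0.0216,-0.053,0.003,0,0],[-0.0216,-0.053,0.003,0,0],[-0.0216,-0.053,0.003,0,0]])

```text
time: 1.23
tool_pos: [0.3772, 0.3817, 0.2161]
tcp_rot: [-0.195, 3.135, -0.0]
wrist_force: [1.5, -0.3, 0.4]
width: 0.001
```

Request:
play_rows(motion=[[-0.0216,-0.053,0.003,0,0],[-0.0216,-0.053,0.003,0,0],[-0.0216,-0.053,0.003,0,0],[-0.0216,-0.053,0.003,0,0],[-0.0216,-0.053,0.003,0,0]])

```text
time: 1.85
tool_pos: [0.5181, 0.1326, 0.2012]
tcp_rot: [-0.195, 3.135, 0.0]
wrist_force: [1.1, -0.5, 0.4]
width: 0.002
```

Request:
play_rows(motion=[[-0.0216,-0.053,0.003,0,0],[-0.0216,-0.053,0.003,0,0],[-0.0216,-0.053,0.003,0,0],[-0.0216,-0.053,0.003,0,0],[-0.0216,-0.053,0.003,0,0]])

```text
time: 2.48
tool_pos: [0.6589, -0.1165, 0.186]
tcp_rot: [0.194, -3.135, -0.0]
wrist_force: [0.4, -0.2, -0.2]
width: -0.001
```

Request:
play_rows(motion=[[0,0,0.05,0,0],[0,0,0,0,0]])

```text
time: 2.72
tool_pos: [0.6542, -0.1147, 0.1307]
tcp_rot: [0.194, -3.125, -0.005]
wrist_force: [-0.1, -0.2, -0.1]
width: -0.003
```

```bash
python3 st.py 7 -182 16; python3 -c "
from h import *
cv2.imwrite('pics/top1.png',cv2.resize(read_camera('top')[100:290,180:400,::-1],None,fx=3,fy=3))"
```

```text
t 2.73 jig [   6.9 -176. ] z 130.7 q [-0.21  0.33  1.72  0.    1.11 -1.91] yaw of tool y vs jig 89.78 tilt [ 0.01   0.004 -1.   ] F jig [-0.14 -0.18] -0.09
shift tool mm [ -1.3  -6.4 114.7]
```

View pics/top1.png

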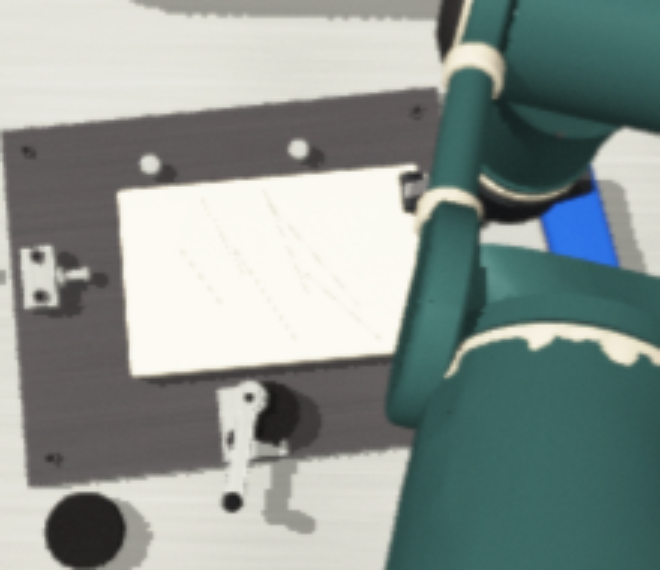

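The view shows the fingers over the board's right end, with nothing moved. The stop's button is at (85,275). Next I lower beside the end.

Request:
play_rows(motion=[[-0.001,-0.01,0.05,0,0],[0,0,0.04,0,0],[0,0,0.015,0,0],[0,0,0.009,0,0],[0,0,0,0,0]])

```text
time: 3.4
tool_pos: [0.6616, -0.1244, 0.0237]
tcp_rot: [-0.201, 3.133, -0.001]
wrist_force: [0.1, 0.2, -0.0]
width: -0.0
```

```bash
python3 st.py 7 -166 17
```

```text
t 3.4 jig [  13.  -186.6] z 23.7 q [-0.22  0.45  1.77 -0.    0.92 -1.92] yaw of tool y vs jig 90.02 tilt [-0.002 -0.001 -1.   ] F jig [0.11 0.2 ] -0.0
shift tool mm [ 6.  20.6  6.6]
```

Request:
play_rows(motion=[[0.006,0,0.006,0,0],[0,0.006,0,0,0],[0,0.004,0,0,0],[0,0.003,0,0,0],[0,0,0,0,0]])

```text
time: 4.03
tool_pos: [0.6531, -0.1121, 0.0164]
tcp_rot: [-0.201, 3.135, -0.0]
wrist_force: [-0.2, -0.2, 0.3]
width: -0.001
```

```bash
python3 st.py 7 -166 17
```

```text
t 4.03 jig [   6.2 -173.3] z 16.4 q [-0.21  0.44  1.8  -0.    0.9  -1.91] yaw of tool y vs jig 90.03 tilt [-0. -0. -1.] F jig [-0.22 -0.19] 0.34
shift tool mm [-0.8  7.3 -0.6]
```

Request:
play_rows(motion=[[0,0.004,0,0,0],[0,0.004,0,0,0],[0,0.003,0,0,0],[0,0.003,0,0,0],[0,0.003,0,0,0]])

```text
time: 4.65
tool_pos: [0.6508, -0.0956, 0.0163]
tcp_rot: [-0.2, 3.135, -0.0]
wrist_force: [0.8, -2.1, -0.1]
width: 0.0
```

Request:
play_rows(motion=[[0,0.003,0,0,0],[0,0.003,0,0,0],[0,0.003,0,0,0],[0,0,0,0,0]])

```text
time: 5.15
tool_pos: [0.6496, -0.0861, 0.0163]
tcp_rot: [0.201, -3.135, -0.001]
wrist_force: [-0.1, 0.1, 0.1]
width: 0.001
```

```bash
python3 st.py 7 -145 17;  python3 -c "
from h import *
cv2.imwrite('pics/top2.png',cv2.resize(read_camera('top')[100:290,180:400,::-1],None,fx=3,fy=3))"
```

```text
t 5.15 jig [   6.  -147.1] z 16.3 q [-0.17  0.43  1.81  0.    0.9  -1.87] yaw of tool y vs jig 90.01 tilt [ 0.     0.001 -1.   ] F jig [-0.07  0.08] 0.12
shift tool mm [-1.   2.1 -0.7]
```

View pics/top2.png

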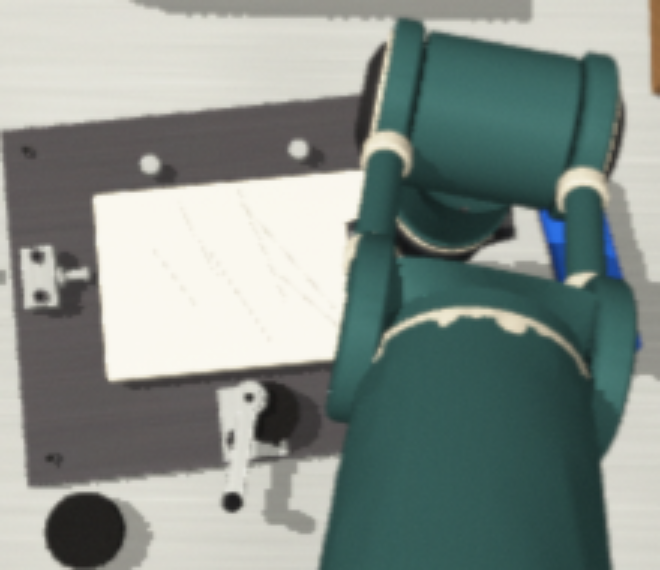

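The board's left end is at (100,275) in this view, about 4 mm short of the button at (93,275). I back off, rise, and go round to the near long edge at jig y ≈ 45.

Request:
play_rows(motion=[[0,-0.01,0,0,0],[0,-0.005,-0.02,0,0],[0,0,-0.06,0,0],[0.02,0.04,-0.01,0,0],[0.025,0.05,0,0,0]])

```text
time: 5.82
tool_pos: [0.5981, -0.0186, 0.1107]
tcp_rot: [-0.196, 3.128, -0.001]
wrist_force: [0.7, 0.9, -0.3]
width: 0.001
```

Request:
play_rows(motion=[[0.025,0.05,0,0,0],[0.025,0.05,0,0,0],[0.013,0.018,0,0,0],[0,0,0,0,0]])

```text
time: 6.32
tool_pos: [0.5179, 0.0915, 0.1074]
tcp_rot: [-0.203, 3.133, -0.0]
wrist_force: [0.2, -0.8, -0.2]
width: -0.0
```

```bash
python3 st.py -102 45 18
```

```text
t 6.33 jig [-102.    45.9] z 107.4 q [ 0.13  0.1   2.04 -0.    1.   -1.57] yaw of tool y vs jig 90.12 tilt [-0.002 -0.    -1.   ] F jig [ 0.05 -0.86] -0.18
shift tool mm [ 0.1 -0.9 89.4]
```

Request:
play_rows(motion=[[0,0,0.045,0,0],[0,0,0.03,0,0],[0,0,0.015,0,0],[0,0,0,0,0],[0,0,0,0,0]])

```text
time: 6.95
tool_pos: [0.5196, 0.0907, 0.0175]
tcp_rot: [-0.199, 3.133, 0.0]
wrist_force: [1.0, 0.8, 1.5]
width: -0.002
```

Request:
play_rows(motion=[[-0.005,0,0,0,0],[-0.005,0,0,0,0],[-0.003,0,0,0,0],[-0.003,0,0,0,0],[0,0,0,0,0]])

```text
time: 7.58
tool_pos: [0.5341, 0.0931, 0.0163]
tcp_rot: [-0.2, 3.135, 0.0]
wrist_force: [-0.2, -0.8, -0.1]
width: 0.002
```

```bash
python3 st.py -69 45 18
```

```text
t 7.58 jig [-85.7  45.4] z 16.3 q [ 0.13  0.25  2.07  0.    0.83 -1.57] yaw of tool y vs jig 90.01 tilt [-0.  0. -1.] F jig [-0.28 -0.77] -0.14
shift tool mm [-16.7  -0.4  -1.7]
```

Request:
play_rows(motion=[[-0.003,0,0,0,0],[-0.003,0,0,0,0],[-0.002,0,0,0,0],[-0.002,0,0,0,0],[-0.002,0,0,0,0]])

```text
time: 8.2
tool_pos: [0.5455, 0.0946, 0.016]
tcp_rot: [0.2, -3.135, 0.0]
wrist_force: [-2.0, 0.5, -0.4]
width: -0.0
```

Request:
play_rows(motion=[[-0.001,0,0,0,0],[-0.001,0,0,0,0],[0,0,0,0,0]])

```text
time: 8.57
tool_pos: [0.5479, 0.0948, 0.0163]
tcp_rot: [-0.2, 3.135, -0.0]
wrist_force: [-1.7, 0.3, -1.6]
width: 0.003
```

```bash
python3 st.py -69 45 18
```

```text
t 8.57 jig [-71.9  45.3] z 16.3 q [ 0.13  0.27  2.04 -0.    0.83 -1.57] yaw of tool y vs jig 90.0 tilt [-0. -0. -1.] F jig [-1.64  0.55] -1.64
shift tool mm [-2.9 -0.3 -1.7]
```

Request:
play_rows(motion=[[-0.001,0,0,0,0],[0,0,0,0,0]])

```text
time: 8.82
tool_pos: [0.5489, 0.0949, 0.0163]
tcp_rot: [-0.2, 3.135, 0.0]
wrist_force: [-1.8, 0.1, -0.9]
width: -0.0
```

Request:
play_rows(motion=[[-0.001,0,0,0,0],[0,0,0,0,0]])

```text
time: 9.07
tool_pos: [0.5499, 0.0951, 0.0163]
tcp_rot: [-0.2, 3.135, 0.0]
wrist_force: [-1.0, 0.4, -1.2]
width: 0.003
```

Request:
play_rows(motion=[[-0.0005,0,0,0,0],[0,0,0,0,0]])

```text
time: 9.32
tool_pos: [0.5503, 0.0952, 0.0163]
tcp_rot: [-0.2, 3.135, 0.0]
wrist_force: [-0.6, 0.2, 0.7]
width: 0.003
```

```bash
python3 st.py -69 45 18;  python3 - <<'E'
from h import *
im=read_camera('top')[:,:,::-1]; cv2.imwrite('pics/top3.png',cv2.resize(im[122:282,150:350],None,fx=4,fy=3.7,interpolation=cv2.INTER_CUBIC))
E
```

```text
t 9.32 jig [-69.4  45.4] z 16.3 q [ 0.13  0.27  2.03  0.    0.84 -1.57] yaw of tool y vs jig 90.0 tilt [-0.  0. -1.] F jig [-0.58  0.32] 0.73
shift tool mm [-0.4 -0.4 -1.7]
```

View pics/top3.png

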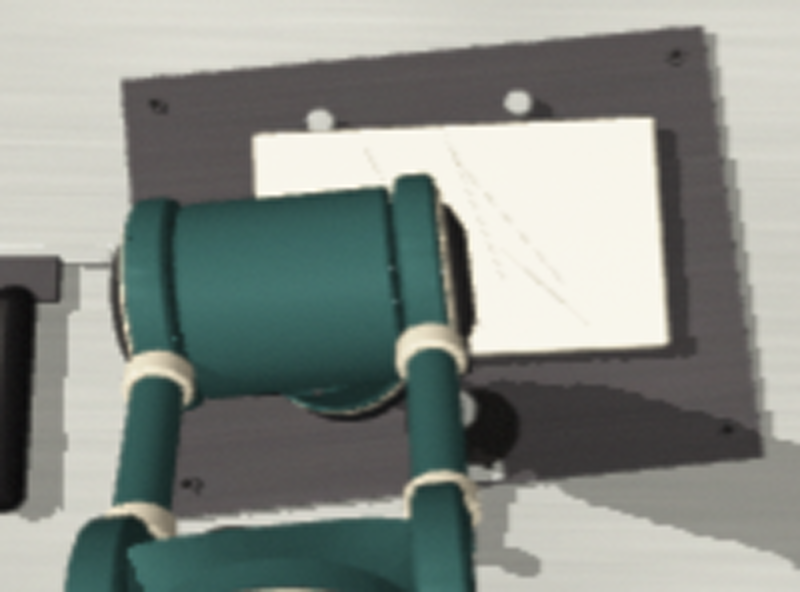

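The board's far edge meets the left dowel at (320,125). At the right dowel (517,103) about 4 mm of gap remains. I'll push on the right side of the near edge.

Request:
play_rows(motion=[[0.008,0,0,0,0],[0.01,0,-0.02,0,0],[0.012,0,-0.06,0,0],[0,-0.055,0,0,0],[0,-0.054,0,0,0]])

```text
time: 10.0
tool_pos: [0.5357, -0.0176, 0.0983]
tcp_rot: [-0.204, 3.13, -0.001]
wrist_force: [0.4, -0.2, 0.3]
width: -0.0
```

Request:
play_rows(motion=[[0,0,0,0,0],[0,0,0,0,0]])

```text
time: 10.25
tool_pos: [0.5342, -0.0169, 0.0963]
tcp_rot: [-0.198, 3.135, 0.0]
wrist_force: [-0.3, 0.7, 0.3]
width: -0.003
```

```bash
python3 st.py -95 -65 17
```

```text
t 10.25 jig [-99.6 -63.7] z 96.3 q [-0.08  0.12  2.04  0.    0.98 -1.78] yaw of tool y vs jig 89.93 tilt [-0.  0. -1.] F jig [-0.2   0.68] 0.3
shift tool mm [-4.6 -1.3 79.3]
```

Request:
play_rows(motion=[[0,-0.002,0.045,0,0],[0,0,0.025,0,0],[0,0,0.01,0,0],[0,0,0,0,0]])

```text
time: 10.75
tool_pos: [0.5341, -0.0179, 0.0158]
tcp_rot: [0.202, -3.134, -0.0]
wrist_force: [-0.5, 0.7, 0.4]
width: -0.001
```

Request:
play_rows(motion=[[-0.007,0,0,0,0],[-0.006,0,0,0,0],[-0.005,0,0,0,0],[-0.003,0,0,0,0],[-0.003,0,0,0,0]])

```text
time: 11.38
tool_pos: [0.5583, -0.0158, 0.0163]
tcp_rot: [0.2, -3.134, 0.0]
wrist_force: [-2.5, -0.3, 1.0]
width: 0.002
```

```bash
python3 st.py -69 -65 17
```

```text
t 11.38 jig [-75.6 -65.7] z 16.3 q [-0.07  0.27  2.03 -0.    0.84 -1.77] yaw of tool y vs jig 90.0 tilt [ 0.001  0.    -1.   ] F jig [-2.48  0.04] 0.97
shift tool mm [-6.6  0.7 -0.7]
```

Request:
play_rows(motion=[[-0.002,0,0,0,0],[-0.002,0,0,0,0],[0,0,0,0,0]])

```text
time: 11.75
tool_pos: [0.5621, -0.0152, 0.016]
tcp_rot: [0.2, -3.135, -0.0]
wrist_force: [-1.3, -1.4, -1.0]
width: -0.003
```

Request:
play_rows(motion=[[-0.001,0,0,0,0],[0,0,0,0,0]])

```text
time: 12.0
tool_pos: [0.5633, -0.0151, 0.0162]
tcp_rot: [0.2, -3.135, -0.0]
wrist_force: [-1.6, -1.0, -0.1]
width: -0.001
```

Request:
play_rows(motion=[[-0.001,0,0,0,0],[0,0,0,0,0]])

```text
time: 12.25
tool_pos: [0.5645, -0.0149, 0.0163]
tcp_rot: [-0.2, 3.135, 0.0]
wrist_force: [-1.1, -0.1, 0.4]
width: -0.002
```

```bash
python3 st.py -69 -65 17
```

```text
t 12.25 jig [-69.3 -65.6] z 16.3 q [-0.07  0.28  2.02  0.    0.84 -1.77] yaw of tool y vs jig 90.0 tilt [-0.  0. -1.] F jig [-1.1   0.02] 0.36
shift tool mm [-0.3  0.6 -0.7]
```

Request:
play_rows(motion=[[-0.0005,0,0,0,0],[0,0,0,0,0]])

```text
time: 12.5
tool_pos: [0.5649, -0.0149, 0.0163]
tcp_rot: [-0.2, 3.135, -0.0]
wrist_force: [-2.1, -1.1, 0.6]
width: 0.003
```

Request:
play_rows(motion=[[-0.0005,0,0,0,0],[0,0,0,0,0]])

```text
time: 12.75
tool_pos: [0.5654, -0.0149, 0.0163]
tcp_rot: [-0.2, 3.135, -0.0]
wrist_force: [-2.0, -0.8, 0.5]
width: 0.002
```

Request:
play_rows(motion=[[-0.0005,0,0,0,0],[0,0,0,0,0]])

```text
time: 13.0
tool_pos: [0.5656, -0.0148, 0.0163]
tcp_rot: [0.2, -3.135, 0.0]
wrist_force: [-3.2, -2.3, 1.4]
width: -0.001
```

Request:
play_rows(motion=[[-0.0005,0,0,0,0],[0,0,0,0,0]])

```text
time: 13.25
tool_pos: [0.5656, -0.0147, 0.0162]
tcp_rot: [0.2, -3.134, -0.0]
wrist_force: [-5.0, -2.1, 2.8]
width: 0.001
```

```bash
python3 st.py -69 -65 17
python3 - <<'E'
from h import *
im=read_camera('top')[:,:,::-1]; cv2.imwrite('pics/top4.png',cv2.resize(im[122:282,150:350],None,fx=4,fy=3.7,interpolation=cv2.INTER_CUBIC))
E
```

```text
t 13.25 jig [-68.2 -65.6] z 16.2 q [-0.07  0.29  2.01 -0.    0.84 -1.77] yaw of tool y vs jig 90.01 tilt [ 0.001  0.    -1.   ] F jig [-5.22 -1.44] 2.75
shift tool mm [ 0.8  0.6 -0.8]
```

View pics/top4.png

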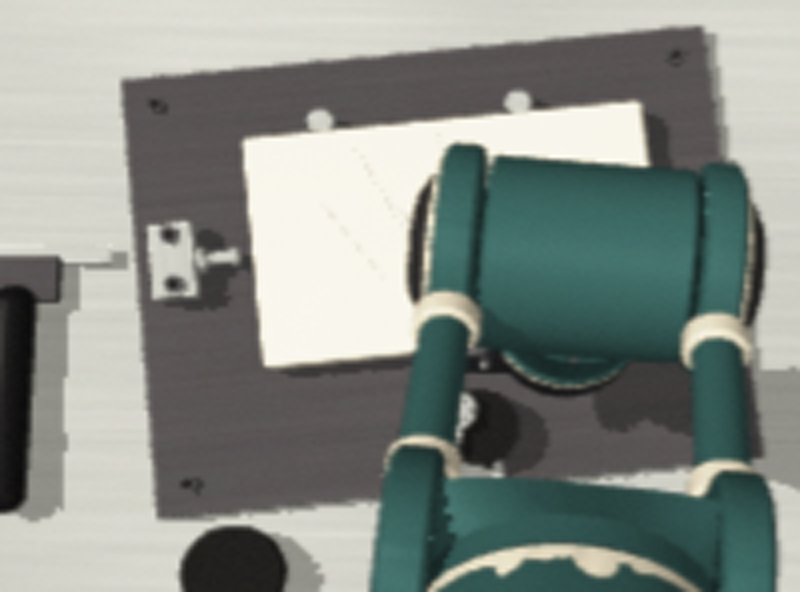

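Both dowels now look met: the right edge reads (517,112) against a dowel rim at ~114, and the left (320,131) against ~132. The end gap to the button is still about 5 mm. Next I push on the end, in line with the button.

Request:
play_rows(motion=[[0.008,0,0,0,0],[0.01,-0.01,-0.03,0,0],[0,-0.04,-0.045,0,0],[-0.04,-0.045,0,0,0],[-0.055,-0.015,0,0,0]])

```text
time: 13.92
tool_pos: [0.6589, -0.1167, 0.0937]
tcp_rot: [-0.196, 3.13, -0.002]
wrist_force: [1.3, 0.7, 0.5]
width: 0.001
```

Request:
play_rows(motion=[[0,0,0,0,0],[0,0,0,0,0]])

```text
time: 14.18
tool_pos: [0.6563, -0.1136, 0.0908]
tcp_rot: [0.201, -3.135, -0.001]
wrist_force: [-1.0, -0.1, 0.3]
width: 0.001
```

```bash
python3 st.py 17 -170 17
```

```text
t 14.18 jig [   9.2 -175.2] z 90.8 q [-0.21  0.36  1.75  0.    1.03 -1.91] yaw of tool y vs jig 90.01 tilt [ 0.001  0.001 -1.   ] F jig [-1.    0.07] 0.28
shift tool mm [-7.9  5.2 73.8]
```

Request:
play_rows(motion=[[-0.008,0,0.035,0,0],[0,0,0.03,0,0],[0,0,0.009,0,0],[0,0,0,0,0]])

```text
time: 14.68
tool_pos: [0.6635, -0.1125, 0.0171]
tcp_rot: [0.201, -3.134, -0.001]
wrist_force: [0.2, 0.3, 0.1]
width: 0.0
```

Request:
play_rows(motion=[[0,0.008,0,0,0],[0,0.007,0,0,0],[0,0.006,0,0,0],[0,0.003,0,0,0],[0,0,0,0,0]])

```text
time: 15.3
tool_pos: [0.6616, -0.0889, 0.0174]
tcp_rot: [-0.201, 3.135, -0.0]
wrist_force: [-0.8, -0.5, 0.2]
width: -0.001
```

```bash
python3 st.py 17 -140 17
```

```text
t 15.3 jig [  17.6 -151.3] z 17.4 q [-0.17  0.45  1.79 -0.    0.91 -1.87] yaw of tool y vs jig 90.03 tilt [-0. -0. -1.] F jig [-0.82 -0.39] 0.23
shift tool mm [ 0.6 11.3  0.4]
```

Request:
play_rows(motion=[[0,0.002,0,0,0],[0,0.002,0,0,0],[0,0.001,0,0,0],[0,0,0,0,0]])

```text
time: 15.8
tool_pos: [0.6609, -0.0846, 0.0172]
tcp_rot: [0.2, -3.135, 0.001]
wrist_force: [0.8, -1.7, -0.7]
width: -0.003
```

Request:
play_rows(motion=[[0,0.001,0,0,0],[0,0.001,0,0,0],[0,0,0,0,0]])

```text
time: 16.18
tool_pos: [0.6606, -0.0821, 0.0172]
tcp_rot: [0.2, -3.135, -0.0]
wrist_force: [0.5, -0.8, -1.5]
width: 0.001
```

Request:
play_rows(motion=[[0,0.001,0,0,0],[0,0,0,0,0]])

```text
time: 16.42
tool_pos: [0.6605, -0.0811, 0.0172]
tcp_rot: [0.2, -3.135, -0.0]
wrist_force: [-0.4, -1.8, -0.0]
width: 0.001
```

Request:
play_rows(motion=[[0,0.001,0,0,0],[0,0,0,0,0]])

```text
time: 16.68
tool_pos: [0.6604, -0.0801, 0.0173]
tcp_rot: [0.2, -3.135, -0.0]
wrist_force: [-0.5, -0.8, -0.2]
width: -0.002
```

Request:
play_rows(motion=[[0,0.0007,0,0,0],[0,0,0,0,0]])

```text
time: 16.92
tool_pos: [0.6603, -0.0795, 0.0173]
tcp_rot: [-0.2, 3.135, -0.0]
wrist_force: [0.7, -0.6, -0.3]
width: 0.003
```

Request:
play_rows(motion=[[0,0.0007,0,0,0],[0,0,0,0,0]])

```text
time: 17.18
tool_pos: [0.6602, -0.0788, 0.0173]
tcp_rot: [0.2, -3.135, -0.0]
wrist_force: [0.3, -2.0, -1.3]
width: 0.0
```

Request:
play_rows(motion=[[0,0.0005,0,0,0],[0,0,0,0,0]])

```text
time: 17.42
tool_pos: [0.6602, -0.0783, 0.0173]
tcp_rot: [-0.2, 3.135, 0.0]
wrist_force: [0.6, -2.2, -1.3]
width: 0.004
```

Request:
play_rows(motion=[[0,0.0005,0,0,0],[0,0,0,0,0]])

```text
time: 17.68
tool_pos: [0.6601, -0.0778, 0.0173]
tcp_rot: [0.2, -3.135, -0.0]
wrist_force: [1.0, -1.7, -0.4]
width: -0.003
```

Request:
play_rows(motion=[[0,0.0005,0,0,0],[0,0,0,0,0]])

```text
time: 17.92
tool_pos: [0.6601, -0.0773, 0.0173]
tcp_rot: [-0.2, 3.135, 0.0]
wrist_force: [0.4, -1.9, -0.4]
width: -0.002
```

Request:
play_rows(motion=[[0,0.0005,0,0,0],[0,0,0,0,0]])

```text
time: 18.18
tool_pos: [0.66, -0.0768, 0.0173]
tcp_rot: [-0.2, 3.135, 0.0]
wrist_force: [-0.3, -1.4, -0.9]
width: 0.005
```

Request:
play_rows(motion=[[0,0.0005,0,0,0],[0,0,0,0,0]])

```text
time: 18.42
tool_pos: [0.6599, -0.0763, 0.0173]
tcp_rot: [-0.2, 3.135, 0.0]
wrist_force: [0.7, -1.7, -0.5]
width: 0.004
```

Request:
play_rows(motion=[[0,0.0005,0,0,0],[0,0,0,0,0]])

```text
time: 18.68
tool_pos: [0.6599, -0.0761, 0.0173]
tcp_rot: [-0.201, 3.135, -0.001]
wrist_force: [0.6, -1.7, -0.6]
width: 0.001
```

Request:
play_rows(motion=[[0,0.0005,0,0,0],[0,0,0,0,0]])

```text
time: 18.92
tool_pos: [0.6599, -0.076, 0.0173]
tcp_rot: [-0.201, 3.135, -0.001]
wrist_force: [0.9, -5.5, -1.4]
width: -0.004
```

Request:
play_rows(motion=[[0,0.0005,0,0,0],[0,0,0,0,0]])

```text
time: 19.18
tool_pos: [0.6599, -0.0759, 0.0173]
tcp_rot: [-0.201, 3.135, -0.002]
wrist_force: [0.6, -5.7, -1.6]
width: 0.0
```

```bash
python3 st.py 17 -140 17
python3 - <<'E'
from h import *
im=read_camera('top')[:,:,::-1]; cv2.imwrite('pics/top5.png',cv2.resize(im[122:252,190:350],None,fx=4.6,fy=4.6,interpolation=cv2.INTER_CUBIC))
E
```

```text
t 19.18 jig [  17.6 -138.3] z 17.3 q [-0.15  0.44  1.79 -0.    0.91 -1.85] yaw of tool y vs jig 90.01 tilt [-0.    -0.001 -1.   ] F jig [-0.12 -5.71] -1.58
shift tool mm [ 0.6 -1.7  0.3]
```

View pics/top5.png

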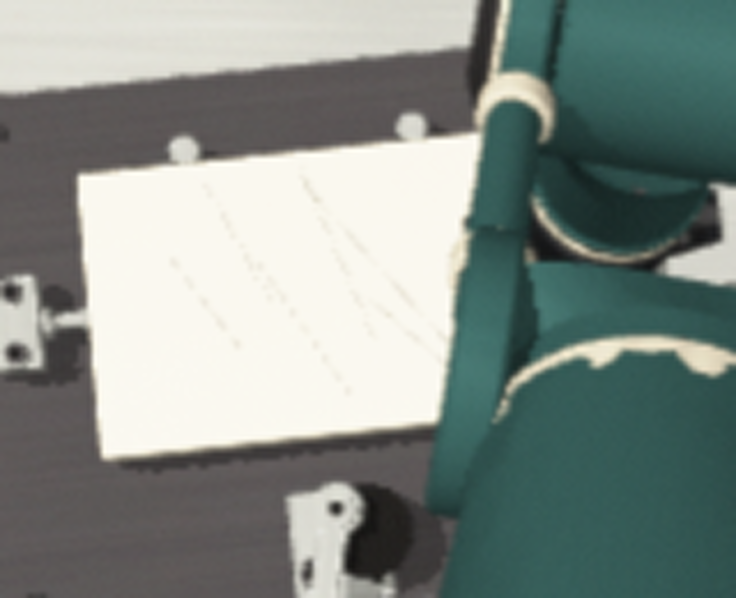

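The end now bears on the button at (85,318), and the force has risen to about 6 N. The far edge lies on both dowels within a fraction of a pixel. I'll confirm with light pushes on the near edge, left side then right.

Request:
play_rows(motion=[[0,-0.01,0,0,0],[0,-0.01,-0.03,0,0],[0.005,0,-0.055,0,0],[0.025,0.045,0,0,0],[0.03,0.05,0,0,0]])

```text
time: 19.85
tool_pos: [0.5915, -0.0074, 0.104]
tcp_rot: [-0.196, 3.132, 0.002]
wrist_force: [-0.0, 0.3, -0.6]
width: 0.004
```

Request:
play_rows(motion=[[0.03,0.05,0,0,0],[0.025,0.05,0,0,0],[0,0.008,0,0,0],[0,0,0,0,0]])

```text
time: 20.35
tool_pos: [0.5229, 0.0926, 0.1028]
tcp_rot: [-0.203, 3.134, 0.001]
wrist_force: [-0.5, -0.1, 1.0]
width: 0.002
```

```bash
python3 st.py -88 45 17
```

```text
t 20.35 jig [-96.9  46.3] z 102.8 q [ 0.13  0.11  2.04  0.    0.99 -1.57] yaw of tool y vs jig 90.09 tilt [-0.001  0.    -1.   ] F jig [-0.48 -0.08] 1.04
shift tool mm [-8.8 -1.4 85.8]
```

Request:
play_rows(motion=[[0,0,0.045,0,0],[0,0,0.03,0,0],[0,0,0.01,0,0],[-0.008,0,0,0,0],[-0.008,0,0,0,0]])

```text
time: 20.98
tool_pos: [0.5408, 0.0939, 0.0188]
tcp_rot: [-0.199, 3.132, 0.0]
wrist_force: [0.9, 0.1, 0.7]
width: -0.004
```

Request:
play_rows(motion=[[-0.005,0,0,0,0],[-0.003,0,0,0,0],[0,0,0,0,0],[0,0,0,0,0]])

```text
time: 21.48
tool_pos: [0.5459, 0.0951, 0.0173]
tcp_rot: [0.201, -3.135, -0.0]
wrist_force: [-0.8, 0.3, 0.1]
width: -0.002
```

```bash
python3 st.py -68 45 17
```

```text
t 21.48 jig [-73.8  45.8] z 17.3 q [ 0.13  0.27  2.04  0.    0.84 -1.57] yaw of tool y vs jig 90.01 tilt [ 0.  0. -1.] F jig [-0.77  0.37] 0.15
shift tool mm [-5.8 -0.8  0.3]
```

Request:
play_rows(motion=[[-0.002,0,0,0,0],[-0.002,0,0,0,0],[0,0,0,0,0]])

```text
time: 21.85
tool_pos: [0.5504, 0.0956, 0.0173]
tcp_rot: [-0.2, 3.135, 0.0]
wrist_force: [0.4, -0.3, 0.1]
width: 0.002
```

Request:
play_rows(motion=[[-0.0007,0,0,0,0],[0,0,0,0,0]])

```text
time: 22.1
tool_pos: [0.5509, 0.0956, 0.0173]
tcp_rot: [0.2, -3.135, 0.0]
wrist_force: [-0.0, 0.2, -1.1]
width: 0.003
```

Request:
play_rows(motion=[[-0.0005,0,0,0,0],[0,0,0,0,0]])

```text
time: 22.35
tool_pos: [0.5514, 0.0957, 0.0173]
tcp_rot: [-0.2, 3.135, 0.0]
wrist_force: [-0.9, 0.4, 0.7]
width: 0.003
```

Request:
play_rows(motion=[[-0.0005,0,0,0,0],[0,0,0,0,0]])

```text
time: 22.6
tool_pos: [0.5514, 0.0957, 0.0171]
tcp_rot: [0.2, -3.134, 0.0]
wrist_force: [-1.0, -0.1, 0.4]
width: -0.002
```

Request:
play_rows(motion=[[-0.0005,0,0,0,0],[0,0,0,0,0]])

```text
time: 22.85
tool_pos: [0.5515, 0.0958, 0.017]
tcp_rot: [0.2, -3.134, 0.0]
wrist_force: [-3.0, -0.2, 1.1]
width: -0.002
```

```bash
python3 st.py -95 -65 17
```

```text
t 22.85 jig [-68.1  45.8] z 17.0 q [ 0.13  0.28  2.03  0.    0.84 -1.57] yaw of tool y vs jig 90.0 tilt [ 0.002  0.    -1.   ] F jig [-2.97  0.23] 1.12
shift tool mm [ 2.690e+01 -1.108e+02  1.000e-01]
```

Blocked at jig x ≈ -68.1, the same as on the right side, so the edge is flush on both dowels. Now the lever: I'll push the grip from its +y side first.

Request:
play_rows(motion=[[0.01,0,0,0,0],[0.01,0.002,-0.03,0,0],[0.03,0.01,-0.05,0,0],[0.05,0,0,0,0],[0.005,0,0,0,0]])

```text
time: 23.48
tool_pos: [0.4433, 0.094, 0.097]
tcp_rot: [0.201, -3.134, 0.0]
wrist_force: [1.3, 0.7, -0.5]
width: -0.002
```

Request:
play_rows(motion=[[0,0,0,0,0],[0,0,0,0,0]])

```text
time: 23.72
tool_pos: [0.448, 0.0945, 0.0976]
tcp_rot: [-0.2, 3.134, 0.0]
wrist_force: [0.3, 0.2, 0.3]
width: -0.006
```

```bash
python3 st.py -174 58 44
python3 - <<'E'
from h import *
im=read_camera('side')[:,:,::-1]; cv2.imwrite('pics/side6.png',cv2.resize(im[130:300,140:400],None,fx=3,fy=3,interpolation=cv2.INTER_CUBIC))
E
```

```text
t 23.73 jig [-170.9   57.7] z 97.6 q [ 0.15 -0.02  2.19 -0.    0.97 -1.54] yaw of tool y vs jig 90.0 tilt [-0.002 -0.    -1.   ] F jig [0.28 0.16] 0.25
shift tool mm [ 3.1  0.3 53.6]
```

View pics/side6.png

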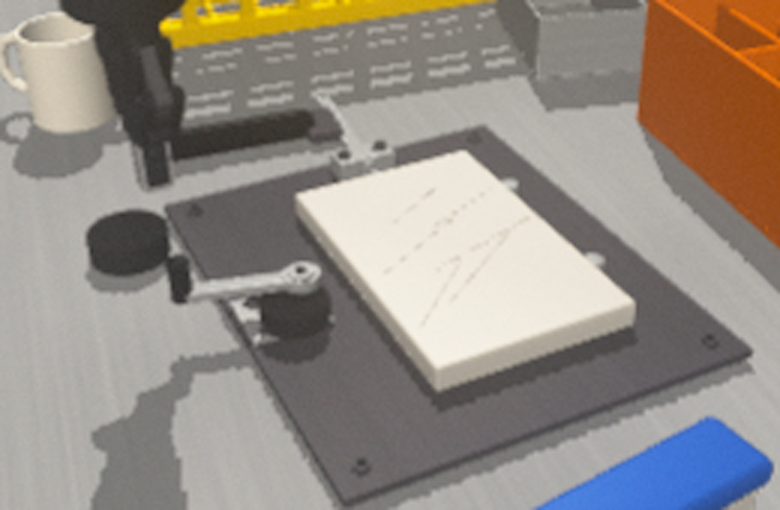

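The side view shows the board against both dowels and the stop, the lever still open with its grip at (178,278), and the fingers behind it at (155,180).

Request:
play_rows(motion=[[0.003,0,0.035,0,0],[0,0,0.019,0,0],[0,-0.006,0,0,0],[0,-0.004,0,0,0],[0,-0.004,0,0,0]])

```text
time: 24.4
tool_pos: [0.4469, 0.0798, 0.0444]
tcp_rot: [-0.2, 3.133, 0.0]
wrist_force: [-0.6, -0.8, 0.1]
width: -0.0
```

Request:
play_rows(motion=[[0.001,-0.007,0,0,0],[0.001,-0.007,0,0,0],[0,-0.007,0,0,0],[0,-0.007,0,0,0],[0,0,0,0,0]])

```text
time: 25.02
tool_pos: [0.4473, 0.0514, 0.0433]
tcp_rot: [-0.199, 3.135, -0.001]
wrist_force: [-0.4, -0.1, -0.7]
width: 0.0
```

```bash
python3 st.py -170.8 -4.8 44
```

```text
t 25.02 jig [-177.2   15. ] z 43.3 q [ 0.06  0.04  2.24 -0.    0.86 -1.64] yaw of tool y vs jig 89.97 tilt [-0. -0. -1.] F jig [-0.43 -0.03] -0.66
shift tool mm [ -6.4 -19.8  -0.7]
```

Request:
play_rows(motion=[[-0.001,-0.005,0,0,0],[-0.001,-0.005,0,0,0],[-0.002,-0.005,0,0,0],[-0.002,-0.005,0,0,0]])

```text
time: 25.52
tool_pos: [0.4557, 0.0327, 0.0432]
tcp_rot: [0.2, -3.135, -0.0]
wrist_force: [-1.6, 1.5, -0.2]
width: 0.006
```

Request:
play_rows(motion=[[-0.002,-0.005,0,0,0],[-0.002,-0.005,0,0,0],[-0.003,-0.005,0,0,0],[-0.003,-0.005,0,0,0],[-0.003,-0.004,0,0,0]])

```text
time: 26.15
tool_pos: [0.4718, 0.0105, 0.0433]
tcp_rot: [-0.2, 3.135, -0.0]
wrist_force: [0.5, 0.4, 0.8]
width: -0.001
```

```bash
python3 st.py -157.3 -29.2 44
python3 - <<'E'
from h import *
im=read_camera('side')[:,:,::-1]; cv2.imwrite('pics/side7.png',cv2.resize(im[130:300,140:400],None,fx=3,fy=3,interpolation=cv2.INTER_CUBIC))
E
```

```text
t 26.15 jig [-158.   -28.6] z 43.3 q [-0.03  0.08  2.2   0.    0.86 -1.73] yaw of tool y vs jig 90.0 tilt [-0. -0. -1.] F jig [0.57 0.34] 0.79
shift tool mm [-0.7 -0.6 -0.7]
```

View pics/side7.png

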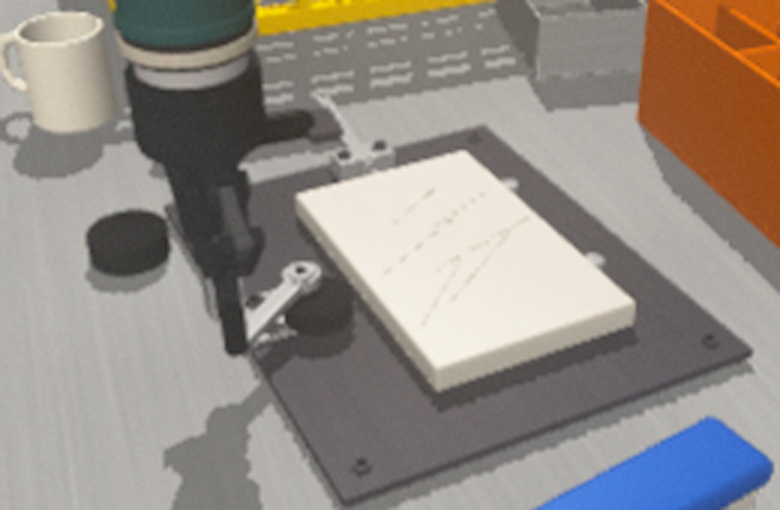

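The lever has swung to about 0.95 rad, with its end now at (245,340) and the board still home. I shift the fingers to the grip's near side and push towards +x.

Request:
play_rows(motion=[[0,0.012,0,0,0],[0.015,0,0,0,0],[0.015,-0.015,0,0,0],[0,-0.024,0,0,0],[0,0,0,0,0]])

```text
time: 26.82
tool_pos: [0.4444, -0.0204, 0.0433]
tcp_rot: [-0.198, 3.135, -0.0]
wrist_force: [-0.1, -0.1, -0.1]
width: -0.0
```

```bash
python3 st.py -176 -51 44
```

```text
t 26.82 jig [-189.2  -55.7] z 43.3 q [-0.1   0.03  2.25 -0.    0.86 -1.8 ] yaw of tool y vs jig 89.93 tilt [-0. -0. -1.] F jig [-0.06 -0.05] -0.12
shift tool mm [-13.2   4.7  -0.7]
```

Request:
play_rows(motion=[[-0.007,0.002,0,0,0],[-0.005,0.001,0,0,0],[-0.004,-0.003,0,0,0],[-0.004,-0.003,0,0,0],[-0.004,-0.003,0,0,0]])

```text
time: 27.45
tool_pos: [0.4665, -0.0231, 0.0419]
tcp_rot: [0.203, -3.127, 0.002]
wrist_force: [-7.2, -6.9, 0.5]
width: -0.002
```

Request:
play_rows(motion=[[-0.004,-0.003,0,0,0],[-0.004,-0.003,0,0,0],[-0.003,-0.002,0,0,0],[-0.003,-0.001,0,0,0],[0,0,0,0,0]])

```text
time: 28.08
tool_pos: [0.4856, -0.0296, 0.0435]
tcp_rot: [-0.2, 3.134, 0.0]
wrist_force: [-0.8, -0.3, -0.2]
width: 0.002
```

```bash
python3 st.py -151.2 -71 44
```

```text
t 28.07 jig [-149.5  -70.1] z 43.5 q [-0.11  0.11  2.17  0.    0.86 -1.81] yaw of tool y vs jig 90.0 tilt [-0.001  0.    -1.   ] F jig [-0.86 -0.18] -0.25
shift tool mm [ 1.7 -0.9 -0.5]
```

Run:
```python
from h import *
a=read_camera('side')[130:300,150:370,::-1]; b=read_camera('top')[130:280,190:340,::-1]
a=cv2.resize(a,(440,340),interpolation=cv2.INTER_CUBIC); b=cv2.resize(b,(340,340),interpolation=cv2.INTER_CUBIC)
cv2.imwrite('pics/both8.png',np.hstack([a,b]))
```

```text
(no output)
```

View pics/both8.png

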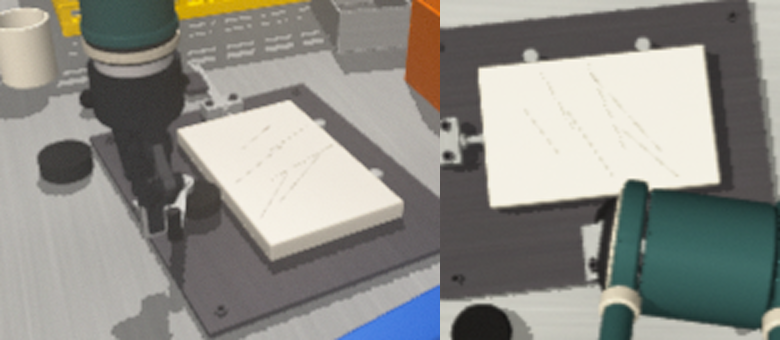

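The fingers at (152,215) are behind the grip at (175,222), and the board is still home on the stop and dowels. Next I feel for the cam in small steps along the arc.

Request:
play_rows(motion=[[-0.001,-0.0005,0,0,0],[-0.001,-0.0005,0,0,0],[0,0,0,0,0]])

```text
time: 28.55
tool_pos: [0.4872, -0.0305, 0.0435]
tcp_rot: [-0.2, 3.135, -0.0]
wrist_force: [-0.0, 0.0, 0.2]
width: -0.001
```

Request:
play_rows(motion=[[-0.001,-0.0005,0,0,0],[0,0,0,0,0]])

```text
time: 28.8
tool_pos: [0.4881, -0.031, 0.0434]
tcp_rot: [-0.2, 3.135, -0.0]
wrist_force: [0.2, 0.5, -0.2]
width: -0.001
```

Request:
play_rows(motion=[[-0.001,-0.0004,0,0,0],[0,0,0,0,0]])

```text
time: 29.05
tool_pos: [0.4891, -0.0313, 0.0433]
tcp_rot: [-0.2, 3.135, -0.0]
wrist_force: [-0.4, -0.3, 1.5]
width: 0.001
```

Request:
play_rows(motion=[[-0.001,-0.0004,0,0,0],[-0.001,-0.0004,0,0,0],[0,0,0,0,0]])

```text
time: 29.42
tool_pos: [0.4911, -0.0319, 0.0432]
tcp_rot: [0.2, -3.135, 0.0]
wrist_force: [-1.1, -1.3, 0.6]
width: 0.005
```

Request:
play_rows(motion=[[-0.001,-0.0003,0,0,0],[0,0,0,0,0]])

```text
time: 29.68
tool_pos: [0.4921, -0.032, 0.0432]
tcp_rot: [0.2, -3.135, 0.0]
wrist_force: [-0.7, -1.3, 1.0]
width: -0.001
```

Request:
play_rows(motion=[[-0.001,-0.0003,0,0,0],[0,0,0,0,0]])

```text
time: 29.92
tool_pos: [0.4931, -0.0321, 0.0432]
tcp_rot: [0.2, -3.135, 0.0]
wrist_force: [-0.9, -1.6, -0.7]
width: -0.005
```

```bash
python3 st.py -151.2 -71 44
```

```text
t 29.93 jig [-142.3  -73.6] z 43.2 q [-0.12  0.13  2.15 -0.    0.86 -1.81] yaw of tool y vs jig 90.0 tilt [ 0. -0. -1.] F jig [-1.1  -1.43] -0.65
shift tool mm [ 8.9  2.6 -0.8]
```

Request:
play_rows(motion=[[-0.001,-0.0003,0,0,0],[0,0,0,0,0]])

```text
time: 30.18
tool_pos: [0.4942, -0.0322, 0.0432]
tcp_rot: [-0.2, 3.135, 0.0]
wrist_force: [-1.1, -0.9, 0.0]
width: -0.0
```

Request:
play_rows(motion=[[-0.001,-0.0003,0,0,0],[0,0,0,0,0]])

```text
time: 30.42
tool_pos: [0.4953, -0.0324, 0.0433]
tcp_rot: [-0.2, 3.135, 0.0]
wrist_force: [-0.5, -1.3, -0.5]
width: -0.002
```

Request:
play_rows(motion=[[-0.001,-0.0003,0,0,0],[0,0,0,0,0]])

```text
time: 30.68
tool_pos: [0.4964, -0.0325, 0.0433]
tcp_rot: [-0.2, 3.135, 0.0]
wrist_force: [-2.0, -0.3, 0.5]
width: -0.001
```

Request:
play_rows(motion=[[-0.001,-0.0003,0,0,0],[0,0,0,0,0]])

```text
time: 30.92
tool_pos: [0.4974, -0.0327, 0.0433]
tcp_rot: [-0.2, 3.135, 0.0]
wrist_force: [0.0, -1.8, -1.1]
width: -0.003
```

Request:
play_rows(motion=[[-0.001,-0.0003,0,0,0],[0,0,0,0,0]])

```text
time: 31.18
tool_pos: [0.4985, -0.0329, 0.0433]
tcp_rot: [-0.2, 3.135, 0.0]
wrist_force: [-1.2, -1.0, 0.1]
width: -0.0
```

Request:
play_rows(motion=[[-0.001,-0.0002,0,0,0],[0,0,0,0,0]])

```text
time: 31.42
tool_pos: [0.4995, -0.033, 0.0433]
tcp_rot: [-0.2, 3.135, 0.0]
wrist_force: [-1.1, -1.4, -0.3]
width: -0.001
```

Request:
play_rows(motion=[[-0.001,-0.0002,0,0,0],[0,0,0,0,0]])

```text
time: 31.68
tool_pos: [0.5004, -0.033, 0.0433]
tcp_rot: [-0.2, 3.135, 0.0]
wrist_force: [-0.9, -1.8, 0.7]
width: 0.004
```

Request:
play_rows(motion=[[-0.001,-0.0002,0,0,0],[0,0,0,0,0]])

```text
time: 31.92
tool_pos: [0.5015, -0.0331, 0.0433]
tcp_rot: [-0.2, 3.135, 0.0]
wrist_force: [-0.8, -1.0, -0.3]
width: -0.002
```

Request:
play_rows(motion=[[-0.001,-0.0002,0,0,0],[0,0,0,0,0]])

```text
time: 32.17
tool_pos: [0.5025, -0.0332, 0.0433]
tcp_rot: [-0.2, 3.135, 0.0]
wrist_force: [-1.4, -1.3, -0.8]
width: 0.001
```

Request:
play_rows(motion=[[-0.001,-0.0002,0,0,0],[0,0,0,0,0]])

```text
time: 32.42
tool_pos: [0.5035, -0.0333, 0.0433]
tcp_rot: [-0.2, 3.135, 0.0]
wrist_force: [-1.2, -1.2, 1.1]
width: -0.001
```

Request:
play_rows(motion=[[-0.001,-0.0002,0,0,0],[0,0,0,0,0]])

```text
time: 32.67
tool_pos: [0.5045, -0.0333, 0.0433]
tcp_rot: [-0.2, 3.135, 0.0]
wrist_force: [-0.7, -0.7, -0.1]
width: -0.001
```

Request:
play_rows(motion=[[-0.001,-0.0001,0,0,0],[0,0,0,0,0]])

```text
time: 32.92
tool_pos: [0.5055, -0.0333, 0.0433]
tcp_rot: [-0.2, 3.135, 0.0]
wrist_force: [-0.6, -1.3, -0.1]
width: -0.003
```

Request:
play_rows(motion=[[-0.001,-0.0001,0,0,0],[0,0,0,0,0]])

```text
time: 33.17
tool_pos: [0.5066, -0.0333, 0.0433]
tcp_rot: [-0.2, 3.135, 0.0]
wrist_force: [-1.2, -0.5, 0.7]
width: -0.004
```

Request:
play_rows(motion=[[-0.001,-0.0001,0,0,0],[0,0,0,0,0]])

```text
time: 33.42
tool_pos: [0.5075, -0.0332, 0.0433]
tcp_rot: [-0.2, 3.135, 0.0]
wrist_force: [-2.1, -0.1, 0.7]
width: 0.004
```

Request:
play_rows(motion=[[-0.001,-0.0001,0,0,0],[0,0,0,0,0]])

```text
time: 33.67
tool_pos: [0.5086, -0.0332, 0.0433]
tcp_rot: [-0.2, 3.135, 0.0]
wrist_force: [-0.8, -0.2, 0.7]
width: -0.003
```

Request:
play_rows(motion=[[-0.001,-0.0001,0,0,0],[0,0,0,0,0]])

```text
time: 33.92
tool_pos: [0.5094, -0.0332, 0.0433]
tcp_rot: [0.2, -3.135, 0.0]
wrist_force: [-1.0, -1.7, -0.1]
width: 0.001
```

Request:
play_rows(motion=[[-0.001,-0.0001,0,0,0],[0,0,0,0,0]])

```text
time: 34.17
tool_pos: [0.5101, -0.0333, 0.0432]
tcp_rot: [0.2, -3.134, 0.0]
wrist_force: [-3.0, -2.3, 0.9]
width: -0.0
```

Request:
play_rows(motion=[[-0.001,-0.0001,0,0,0],[0,0,0,0,0]])

```text
time: 34.42
tool_pos: [0.5109, -0.0334, 0.0432]
tcp_rot: [0.2, -3.134, 0.0]
wrist_force: [-3.9, -2.5, 1.9]
width: -0.001
```

Request:
play_rows(motion=[[-0.0007,0,0,0,0],[0,0,0,0,0],[0,0,0,0,0]])

```text
time: 34.8
tool_pos: [0.5113, -0.0334, 0.0432]
tcp_rot: [0.2, -3.133, 0.001]
wrist_force: [-5.2, -3.2, 2.9]
width: 0.0
```

Request:
play_rows(motion=[[-0.0007,0,0,0,0],[0,0,0,0,0],[0,0,0,0,0]])

```text
time: 35.17
tool_pos: [0.5117, -0.0334, 0.0431]
tcp_rot: [0.201, -3.133, 0.001]
wrist_force: [-6.2, -4.1, 3.4]
width: 0.002
```

```bash
python3 st.py -151.2 -71 44
```

```text
t 35.17 jig [-124.1  -77.2] z 43.1 q [-0.11  0.16  2.11 -0.    0.87 -1.81] yaw of tool y vs jig 90.01 tilt [ 0.002 -0.    -1.   ] F jig [-6.69 -3.32] 3.36
shift tool mm [27.1  6.3 -0.8]
```

Request:
play_rows(motion=[[-0.0007,-0.0002,0,0,0],[0,0,0,0,0],[0,0,0,0,0]])

```text
time: 35.55
tool_pos: [0.5121, -0.0334, 0.0431]
tcp_rot: [0.2, -3.132, 0.0]
wrist_force: [-6.3, -4.5, 3.6]
width: 0.003
```

```bash
python3 st.py -151.2 -71 44
```

```text
t 35.55 jig [-123.7  -77.3] z 43.1 q [-0.11  0.16  2.11 -0.    0.87 -1.81] yaw of tool y vs jig 90.01 tilt [ 0.003 -0.    -1.   ] F jig [-6.83 -3.63] 3.56
shift tool mm [27.5  6.3 -0.8]
```

Request:
play_rows(motion=[[-0.0007,-0.0001,0,0,0],[0,0,0,0,0],[0,0,0,0,0]])

```text
time: 35.92
tool_pos: [0.5125, -0.0335, 0.043]
tcp_rot: [0.2, -3.131, 0.001]
wrist_force: [-7.0, -4.6, 5.2]
width: -0.002
```

```bash
python3 st.py -151.2 -71 44
```

```text
t 35.92 jig [-123.3  -77.4] z 43.0 q [-0.11  0.16  2.11 -0.    0.87 -1.81] yaw of tool y vs jig 90.02 tilt [ 0.004 -0.    -1.   ] F jig [-7.55 -3.7 ] 5.17
shift tool mm [27.9  6.4 -0.9]
```

Request:
play_rows(motion=[[-0.0005,-0.0001,0,0,0],[0,0,0,0,0],[0,0,0,0,0]])

```text
time: 36.3
tool_pos: [0.5127, -0.0335, 0.043]
tcp_rot: [0.201, -3.131, 0.0]
wrist_force: [-8.3, -3.9, 6.8]
width: 0.001
```

```bash
python3 st.py -151.2 -71 44
```

```text
t 36.3 jig [-123.   -77.5] z 43.0 q [-0.11  0.16  2.11 -0.    0.87 -1.81] yaw of tool y vs jig 90.02 tilt [ 0.004  0.    -1.   ] F jig [-8.77 -2.82] 6.85
shift tool mm [28.2  6.5 -0.9]
```

The grip force is now about 7 N above free turning, and the lever has moved about 3.4 mm (0.043 rad) since the cam met the board. That counts as firm. I let go and back away.

Request:
play_rows(motion=[[0.002,0,0,0,0],[0.005,0,0,0,0],[0.015,0,0,0,0],[0.015,0,-0.03,0,0],[0,0,-0.06,0,0]])

```text
time: 36.92
tool_pos: [0.4733, -0.0373, 0.1308]
tcp_rot: [0.2, -3.127, -0.003]
wrist_force: [1.5, -0.3, 0.3]
width: 0.003
```

Request:
play_rows(motion=[[0,-0.05,-0.06,0,0],[0,-0.06,0,0,0],[0,-0.06,0,0,0],[0,-0.05,0,0,0],[0,0,0,0,0]])

```text
time: 37.55
tool_pos: [0.5046, -0.2491, 0.1814]
tcp_rot: [-0.194, 3.135, -0.001]
wrist_force: [-0.9, 0.8, -0.0]
width: -0.0
```

Run:
```python
from h import *
s=read_state();print(s["time"],s["tool_pos"],s["wrist_force"])
a=read_camera('side')[130:300,150:370,::-1]; full=read_camera('top')[:,:,::-1]; cv2.imwrite("pics/topf.png",full)
a=cv2.resize(a,(330,255)); b=cv2.resize(full[122:282,180:345],None,fx=2.8,fy=2.8,interpolation=cv2.INTER_CUBIC)
c=np.zeros((448,792,3),np.uint8); c[:b.shape[0],:b.shape[1]]=b; c[:255,462:]=a
cv2.imwrite('pics/fin.png',c)
```

```text
37.55 [ 0.50458311 -0.24908808  0.18139699] [-0.87755218  0.79368329 -0.00225129]
```

View pics/fin.png

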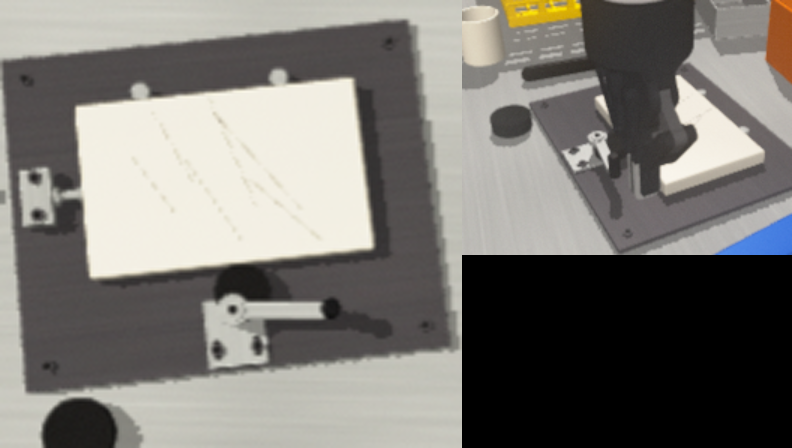

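The final view shows the board against both dowels and the button at (78,195). The cam is on the near edge, the lever points right with its grip at (331,308), and nothing touches the robot. One numeric check follows before I hand in.

Run:
```python
from h import *
z=np.load("jig.npz");t=z["t"];a=float(z["a"]);R=np.array([[np.cos(a),-np.sin(a)],[np.sin(a),np.cos(a)]])
i0=cv2.imread("pics/top0.png");im=cv2.imread("pics/topf.png")
hsv=cv2.cvtColor(im,cv2.COLOR_BGR2HSV);w=((hsv[:,:,2]>200)&(hsv[:,:,1]<40)).astype(np.uint8); w[:122]=0;w[275:]=0;w[:,:202]=0;w[:,335:]=0
b=max(cv2.findContours(w,cv2.RETR_EXTERNAL,cv2.CHAIN_APPROX_NONE)[0],key=cv2.contourArea)
P=(onz("top",b.reshape(-1,2),.03)[:,:2]*1000-t)@R
print("board in jig",cv2.minAreaRect(P.astype(np.float32)),"ends y",P[:,1].min(),P[:,1].max())
f=lambda p:(np.array(p,float)+.5)/2.8-.5+[180,122]
g=((onz("top",f([(331,308)]),.063)[:,:2]*1000-t)@R)[0];print("grip",g,"cam",np.arctan2(g[1]+.3,g[0]+95.3)+2*np.pi-2.88)
for n,r in dict(scraper=(slice(180,265),slice(130,172)),puck=(slice(262,292),slice(192,224))).items(): print(n,cv2.absdiff(i0[r],im[r]).mean())
for I in(i0,im):
    h=cv2.cvtColor(I,cv2.COLOR_BGR2HSV); m=cv2.inRange(h[145:230,345:400],(105,150,60),(130,255,255)); print("brush px",cv2.moments(m,True)["m10"]/m.astype(bool).sum(),m.astype(bool).sum())
```

```text
board in jig ((17.692581176757812, -2.618438720703125), (237.63746643066406, 148.3419952392578), 89.95233917236328) ends y -121.38552310286826 116.2025272890716
grip [-105.84698577  -78.98079386] cam 1.6991355464009477
scraper 7.688795518207283
puck 5.379166666666666
brush px 29.646627565982406 1364
brush px 29.688005886681385 1359
```

```bash
python3 -c "
from workcell import *; print(finish_job())"
```

```text
the job is handed in; nothing more can be done
None
```

The board is home on both dowels and the end stop's button, the cam has a firm grip, and the job is handed in at about 38 s of the 72 s allowed. It reported no verdict.

- **Seating the board:** With the lever open, I pushed the board onto the dowels and then against the button, with at most about 6 N. The finger stopped at the same jig x (about -68.1) on both sides of the near edge, so the long edge was flush on both dowels.
- **Gripping:** I swung the lever anticlockwise by pushing its grip. The cam met the board at about 1.66 rad. I stopped about 0.04 rad further on, at roughly 7 N above free turning, and backed off.
- **Final checks:** With the robot clear, the board measured at jig x 17.7 (17 expected, within the 2 mm calibration), square to 0.05°. In the last picture it touches both dowels and the button, and the lever stayed at about 1.70 rad.
- **Transient force:** One reading during the lever's free swing showed about 10 N when the finger moved onto the grip's side. The lever was at about 1.1 rad, well short of the cam meeting the board, and the board did not move.
- **Other things on the table:** The brush did not move. For the scraper and puck I only compared the start and end pictures. They differed by 5 to 8 grey levels, which I put down to noise or light without checking. The arm never worked close to the scraper and passed no nearer than a few centimetres to the puck.

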